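# Fetch the long shoehorn from the hall chest's drawer

## Task

Pull the drawer of the hall chest out by its handle to its stop; it opens less than half way. Take the long shoehorn by its wooden handle, tip the handle end up over the drawer front while the blade is still under the chest's top, draw it out on the slant without forcing it, and finish holding it still in the gripper with the whole shoehorn about 5 cm or more higher than the chest's top, no longer touching chest or drawer. Leave the brush lying in the drawer and do not disturb the things standing around.

Things in the scene. Friction and masses are not known exactly. Their poses are not given: they have to be found in the camera images.
- chest: low wooden chest with one drawer, fixed on the table: 344 mm wide (its y), 380 mm deep (its x), 110 mm high. Its top board is 15 mm thick (underside 95 mm above the table) and reaches to the front face. Origin: on the table, under the middle of its front face; its x points into the chest, y along the front, z up. The drawer slides out along the chest's -x
- drawer (a joint): how far the drawer is pulled out, m: 0 shut, fixed stop at 0.160. Slides with light friction (about 1.5 N) and stays where it is left; starts shut or up to 12 mm ajar
- drawer_handle (a point): middle of the drawer's steel bar handle, moving with the drawer: bar 10 mm thick, 120 mm long along the chest's y, 62 mm above the table; its centre line is 40 mm in front of the outer face of the drawer front (56 mm before its back face)
- drawer_front (a point): middle of the top edge of the drawer front, 95 mm above the table, moving with the drawer: the front is a panel 342 mm wide and 16 mm thick, this point half-way through it; its back face is level with the chest's front face when shut
- drawer_floor (a point): middle of the drawer's inner floor, 20 mm above the table, moving with the drawer. Inside: 345 mm long (from the back of the drawer front) and 300 mm wide, split by a 6 mm divider into two equal lengthwise compartments 147 mm wide; divider, sides and back stand 60 mm above this floor
- shoehorn_center (a point): middle of the long shoehorn, 9 mm above its underside. 300 mm long, 0.10 to 0.17 kg; it lies flat in the left or right compartment, front to back, handle towards the drawer front and 3 to 30 mm behind it. Its x points from handle to blade tip, y across, z up. Dark wooden handle 130 mm long, 26 wide, 18 high (x -150 to -20); steel blade up to 42 mm wide, 11 mm high, to x +150
- shoehorn_grip (a point): the shoehorn's handle, at x = -85 mm from its middle, 9 mm above its underside: where to take it (26 mm wide, grip across its y)
- shoehorn_butt (a point): the end of the shoehorn's handle, x = -150 mm, 9 mm above its underside; axes as the shoehorn's
- shoehorn_tip (a point): the tip of the shoehorn's blade, x = +150 mm, 3 mm above its underside; axes as the shoehorn's
- brush: wooden clothes brush with black bristles, 260 mm long, 50 mm wide, 38 mm high, lying front to back in the other compartment of the drawer. Origin: underside, under its middle
- dish: white china dish with keys, 170 mm across, 18 mm high, standing on the chest's top towards the back. Origin: centre of its underside
- mug: white mug, 80 mm across, 95 mm high. Origin: centre of its underside
- spray: green trigger spray bottle with a red head, 72 mm across, 210 mm high. Origin: centre of its underside
- aerosol: white and yellow aerosol can, 54 mm across, 190 mm high. Origin: centre of its underside
- cologne: amber bottle with a blue cap, 60 mm across, 150 mm high. Origin: centre of its underside
- glasses_case: black glasses case, 160 x 62 x 45 mm. Origin: centre of its underside
- polish_tin: flat black shoe-polish tin with a copper lid, 84 mm across, 28 mm high. Origin: centre of its underside

How it is judged (in metres and radians):
On the way, in this order (a step that is already met when the one before it is completed fails the run):
1. the drawer is pulled out to its stop (value of joint drawer above 0.145 m), for 0.1 s.
2. the shoehorn is tipped on the slant: its handle end is above the drawer front while its blade is still under the chest's top (angle between shoehorn_center's own x axis and vertical above 1.7 rad and height (world z) of shoehorn_butt above 0.105 m and height (world z) of shoehorn_tip below 0.095 m and x of shoehorn_tip in the frame of chest above 0.02 m), for 0.05 s.
At the end, for the whole second after the job is handed in: The gripper holds the shoehorn still (under 5 cm/s), both its ends are at least 45 mm above the chest's top (155 mm above the table), the chest and drawer do not touch it, and the brush still lies on the drawer's floor (height (world z) of each of shoehorn_butt, shoehorn_tip above 0.155 m and contact force between shoehorn and the fingers above 2 N and contact force between shoehorn and chest below 0.2 N and linear speed of shoehorn below 0.05 m/s and z of brush in the frame of chest below 0.04 m); the arm keeps its last pose, push and grip.
It fails at once if the shoehorn is forced against the chest or drawer (over 60 N) (contact force between shoehorn and chest above 60 N).
It fails at once if the brush is lifted out of the drawer or onto the divider (z of brush in the frame of chest above 0.06 m).
It fails at once if a bystander is disturbed (moved more than 3 cm) (distance of any of dish, mug, spray, aerosol, cologne, glasses_case, polish_tin from where it was at the start of the episode above 0.03 m).
It also fails if it takes over 54 s, if anything falls off the work surface, if the arm or the gripper's body presses on something with over 40 N, if the wrist force passes 120 N, or if a joint passes its speed limit or range.

## Robot

A 6-joint arm with a two-finger parallel gripper is mounted at the origin on the work surface. World frame = base frame: x ahead of the robot, y to its left, z up, the work surface at z = 0. Lengths are in m, angles in degrees, forces in N, time in s.
With the tool pointing down it reaches from about 0.325 to 0.9 m from the base axis. Payload 3.5 kg.
Tool frame: the origin (TCP) lies at the very end of the fingers, on their centre line; the grasp point (between the pads) lies 19 mm behind it (r.pinch_z is the distance from the TCP to the grasp point, in m); x points along the fingers, y is the direction in which the jaws open and shut, and the axes are right-handed (so a half turn about x gives the same grasp; the last joint's range is limited). The gripper opens to 85 mm and grips with 20 to 120 N. Pads are 22 mm wide; open, the fingers measure 114 mm over their backs; the gripper's body (76 mm by 85 mm) begins 54 mm behind the grasp point. The pads swing forward as they close: fully open they stand 13 mm farther back than shut.
Start: joints at [-5.924, 15.837, -1.513, 72.651, 0, 84.076], TCP at [0.625, -0, 0.231] pointing down, gripper open.
Joint ranges: [-178.77, 178.77], [-48.84, 107.48], [-61.69, 71.31], [-111.58, 123.2], [-90, 87.43], [-180, 180]. Speed limits (degrees/s): [147.25, 147.25, 180, 180, 180, 180].

## Interface

Orientations are given as [roll, pitch, yaw] about the fixed x, y, z axes, in that order (R = Rz(yaw) Ry(pitch) Rx(roll)).
In Python, from workcell import status, viewer, r gives the robot as it stands. The module is installed in compiled form; this text tells all that it offers.
- The arm moves only by the tool send_rows, never from a script. Its argument "commands" is one flat list of numbers, 4 for each row, row after row: the shift along the tool's x, y, z in mm, then the turn about the tool's x in rad. In form: [tx, ty, tz, roll, tx, ty, tz, roll, ...]. A call has 1 to 12 rows; each row is the pose to reach, as a shift and turn from the pose commanded when the call began, along the tool's axes at that moment; what a row does not reach only later rows make up. A row lasts 1/12 s, in which the tool goes at most 41.7 mm and 7.16 degrees, less where a joint would pass 70% of its speed; a pose out of reach is approached as far as the arm can. A call with a gripper value outside its range is refused whole. "hand" is the finger opening in mm, from 0 to 85.4, set as the call begins (left out, the last holds). The fingers move at their own pace and stop on an object; the grip force is fixed at half the most. Time passes only in rows, so rows that repeat a pose let the fingers close. It gives the time, the measured TCP pose, the force and the opening at its end, in the units of the state.
- status.state(): the state, without advancing time (a new reading comes with each control period).
- viewer.read_camera(name): name is "scene" or "side" or "wrist"; returns a dict with "color" (420x560x3 uint8, red, green, blue), "camera_matrix" (3x3 intrinsics, pixels), "world_to_cam" (4x4, takes a point from world to camera coordinates). Camera axes: x right, y up, looking along -z (the intrinsics and any distortion apply to the point x, -y, -z); pixel columns grow to the right and rows downward; lengths in m; the calibration is good to about 2 mm. The wrist camera is an equidistant fisheye: a pixel r from the principal point sees the ray r / f radians off the axis. A picture is of the moment at which its call begins. There is no depth.
- r.hand_in(): hands the job in, once; it reports no verdict.
Trained networks look in the newest picture that a camera, given by its name, has taken for a name from the list of things; names that differ only in an ending like _2 or _b are one class to them, and where a whole thing is asked for, a point or a joint stands for the part that bears it (a point fixed in the world has none). Each returns a list of dicts, best first, with "conf" (0 to 1); they miss things now and then, are a little off and sometimes report something else, mostly with a low value. They report only what shows in the picture. A call takes as long as a camera call.
- viewer.recognise(camera, name): "point" ([x, y, z] in m, in world coordinates, good to about 4 mm: the middle of the surface that is visible of it).
- viewer.cut_out(camera, name): "mask" (420x560 bool, what is visible of it).
- viewer.mark_of(camera, name): "point" ([x, y, z] in m, in world coordinates, good to about 4 mm: a listed point, or the origin of a listed thing).
The state is a dict: "t": time; "joint_positions": joint angles; "joint_velocities": joint speeds; "effort": joint torques, N m; "ee_pos": TCP position; "ee_rot": TCP orientation; "contact_force": force on the tool from outside, world axes, zero at the start; "ft_torque": the same for the moment, N m; "width": finger opening in m.
Only numpy, scipy, OpenCV 4.12 (cv2) and the standard library are available. Lean on these libraries where they do the work, as an engineer would, in place of code of your own. Each camera call takes 0.05 s, during which the arm holds its last target.

## Working session

There is one attempt and no reset: what is moved stays moved. The work goes in short steps, Python scripts to look and compute and a tool call to move; the robot and the scene stay as the last step left them, time stands still between calls to the robot, and variables do not carry over. Pictures are saved under pics/ and viewed, and the job is handed in when it is done.

Besides the shell and the picture viewer there is one more tool, called after "Call:" in YAML: its name, and indented under it one key for each argument. send_rows: Moves the arm, as the interface text tells. Its arguments: {"type":"object","properties":{"commands":{"type":"array"},"hand":{"type":"number"}},"required":["commands"]}

```bash
mkdir -p pics; cat > a.py <<'E'
from workcell import status, viewer, r
import cv2, numpy as np
s=status.state(); print({k:np.round(v,3).tolist() for k,v in s.items()})
for c in ["scene","side","wrist"]:
    d=viewer.read_camera(c); cv2.imwrite(f"pics/{c}0.png",d["color"][:,:,::-1])
    for n in ["chest","drawer_handle","drawer_front","drawer_floor","dish","mug","spray","aerosol","cologne","glasses_case","polish_tin","shoehorn_grip","brush"]:
        print(c,n,[(np.round(m["point"],3).tolist(),round(m["conf"],2)) for m in viewer.mark_of(c,n)[:2]])
E
python3 a.py
```

```text
{'t': 0.0, 'joint_positions': [-5.925, 15.878, -1.599, 72.652, 0.001, 84.077], 'joint_velocities': [-0.001, -0.03, -0.112, 0.014, -0.096, 0.072], 'effort': [-0.001, -44.551, 29.52, 0.016, -0.0, -0.0], 'ee_pos': [0.624, 0.0, 0.23], 'ee_rot': [-96.181, 89.871, 173.817], 'contact_force': [0.26, -0.185, -0.285], 'ft_torque': [-0.01, -0.022, 0.002], 'width': 0.086}
scene chest [([0.561, 0.017, -0.003], 0.94), ([0.526, -0.038, 0.059], 0.73)]
scene drawer_handle [([0.531, -0.039, 0.061], 0.87), ([0.689, -0.366, -0.0], 0.59)]
scene drawer_front [([0.551, 0.005, 0.098], 0.83)]
scene drawer_floor []
scene dish [([0.529, -0.039, 0.059], 0.69), ([0.71, 0.19, 0.111], 0.57)]
scene mug [([0.576, -0.462, 0.0], 0.77)]
scene spray []
scene aerosol [([0.63, 0.468, 0.002], 0.79)]
scene cologne [([0.686, -0.364, -0.001], 0.92)]
scene glasses_case [([0.428, -0.507, 0.002], 0.83)]
scene polish_tin [([0.376, 0.475, -0.001], 0.44)]
scene shoehorn_grip []
scene brush []
side chest [([0.56, 0.015, 0.003], 0.9)]
side drawer_handle [([0.53, -0.039, 0.062], 0.69), ([0.689, -0.363, 0.0], 0.63)]
side drawer_front [([0.552, 0.007, 0.093], 0.86)]
side drawer_floor []
side dish [([0.706, 0.193, 0.112], 0.95)]
side mug [([0.574, -0.463, 0.0], 0.73)]
side spray [([0.523, 0.506, 0.008], 0.64), ([0.375, 0.477, 0.003], 0.46)]
side aerosol []
side cologne [([0.689, -0.361, -0.0], 0.58)]
side glasses_case [([0.428, -0.511, -0.005], 0.85)]
side polish_tin [([0.374, 0.478, 0.003], 0.63)]
side shoehorn_grip []
side brush [([0.708, 0.193, 0.114], 0.49)]
wrist chest [([0.567, 0.014, 0.0], 0.56)]
wrist drawer_handle [([0.528, -0.037, 0.062], 0.79)]
wrist drawer_front [([0.552, 0.006, 0.094], 0.84)]
wrist drawer_floor []
wrist dish []
wrist mug []
wrist spray [([0.555, 0.007, 0.092], 0.22)]
wrist aerosol []
wrist cologne []
wrist glasses_case []
wrist polish_tin []
wrist shoehorn_grip []
wrist brush []
```

View pics/scene0.png

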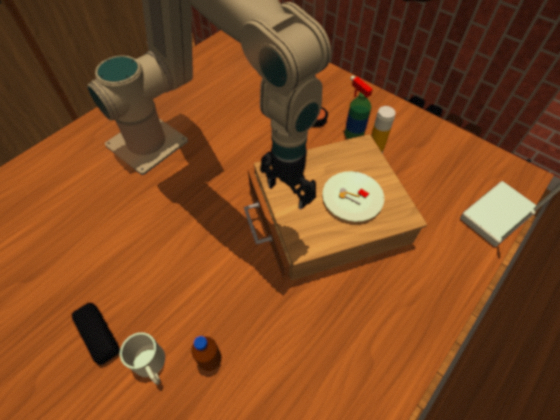

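View pics/side0.png

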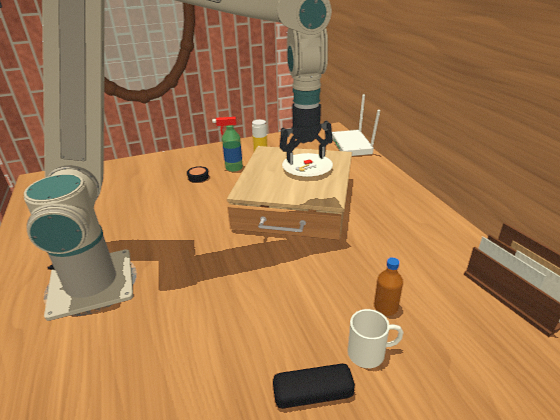

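View pics/wrist0.png

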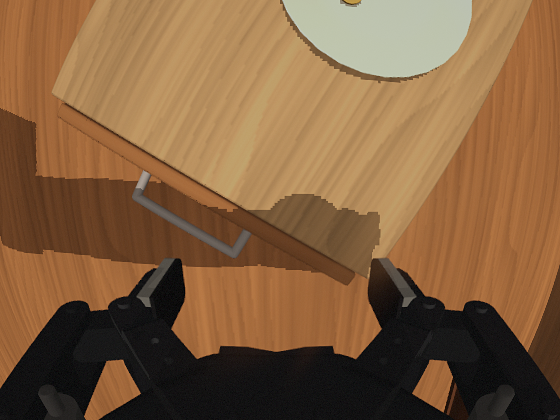

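```bash
cat > h.py <<'E'
from workcell import status, viewer, r
import cv2, numpy as np
from scipy.spatial.transform import Rotation as Ro
def Rt(s): 
    return Ro.from_euler('xyz',s['ee_rot'],degrees=True).as_matrix()
def ray(d,cam,u,v):
    K=np.array(d["camera_matrix"]);T=np.array(d["world_to_cam"])
    x=(u-K[0,2])/K[0,0]; y=(v-K[1,2])/K[1,1]
    if cam=="wrist":
        th=np.hypot(x,y); k=np.sin(th)/max(th,1e-9); c=np.array([x*k,-y*k,-np.cos(th)])
    else: c=np.array([x,-y,-1.])
    return -T[:3,:3].T@T[:3,3], T[:3,:3].T@c
def atz(d,cam,u,v,z):
    o,q=ray(d,cam,u,v); return o+q*(z-o[2])/q[2]
E
cat > b.py <<'E'
from h import *
s=status.state(); print(np.round(Rt(s),3))
d=viewer.read_camera("wrist")
A=atz(d,"wrist",53,93,.11);B=atz(d,"wrist",372,275,.11);print(A,B,np.linalg.norm(A-B),np.degrees(np.arctan2(*(A-B)[1::-1])))
d=viewer.read_camera("scene")
C=[atz(d,"scene",u,v,.11) for u,v in [(426,222),(378,139),(283,255)]]
print(np.round(C,3))
m=[viewer.cut_out(c,"chest")[0] for c in ("scene","wrist")]
im=d["color"].copy()
cv2.imwrite("pics/crop.png",cv2.resize(im[110:300,220:450],None,fx=3,fy=3,interpolation=cv2.INTER_CUBIC)[:,:,::-1])
for k in range(3):
  for c in ("scene","side","wrist"):
    viewer.read_camera(c)
    o={n:viewer.mark_of(c,n)[0]["point"] for n in ("chest","drawer_handle","drawer_front") if viewer.mark_of(c,n)}
    print(c,{k:np.round(v,4).tolist() for k,v in o.items()})
E
python3 b.py
```

```text
[[-0.  1. -0.]
 [ 0. -0. -1.]
 [-1. -0. -0.]]
[0.41347073 0.10834739 0.11      ] [ 0.71400302 -0.06958096  0.11      ] 0.34925371247702014 149.3725988693563
[[ 0.906  0.255  0.11 ]
 [ 0.641  0.433  0.11 ]
 [ 0.676 -0.072  0.11 ]]
scene {'chest': [0.5633, 0.0171, -0.0018], 'drawer_handle': [0.5289, -0.038, 0.0612], 'drawer_front': [0.5503, 0.0058, 0.0945]}
side {'chest': [0.5578, 0.0162, 0.0049], 'drawer_front': [0.5521, 0.0053, 0.0943]}
wrist {'chest': [0.564, 0.0141, 0.0015], 'drawer_handle': [0.5247, -0.0353, 0.0601], 'drawer_front': [0.5496, 0.0058, 0.0972]}
scene {'chest': [0.5636, 0.0142, 0.0013], 'drawer_handle': [0.5279, -0.0387, 0.0616], 'drawer_front': [0.5517, 0.0049, 0.0948]}
side {'chest': [0.5606, 0.0171, 0.0023], 'drawer_handle': [0.5317, -0.0393, 0.0631], 'drawer_front': [0.5524, 0.0031, 0.0992]}
wrist {'chest': [0.5652, 0.0144, 0.0006], 'drawer_handle': [0.5264, -0.0359, 0.0615], 'drawer_front': [0.5507, 0.0061, 0.093]}
scene {'chest': [0.5604, 0.0143, -0.0027], 'drawer_handle': [0.5288, -0.0393, 0.059], 'drawer_front': [0.5505, 0.0015, 0.0975]}
side {'chest': [0.5609, 0.0167, 0.0008], 'drawer_handle': [0.5276, -0.0395, 0.06], 'drawer_front': [0.552, 0.0059, 0.0949]}
wrist {'chest': [0.5638, 0.0167, -0.0013], 'drawer_handle': [0.5267, -0.0362, 0.0607], 'drawer_front': [0.5503, 0.0028, 0.0944]}
```

View pics/crop.png

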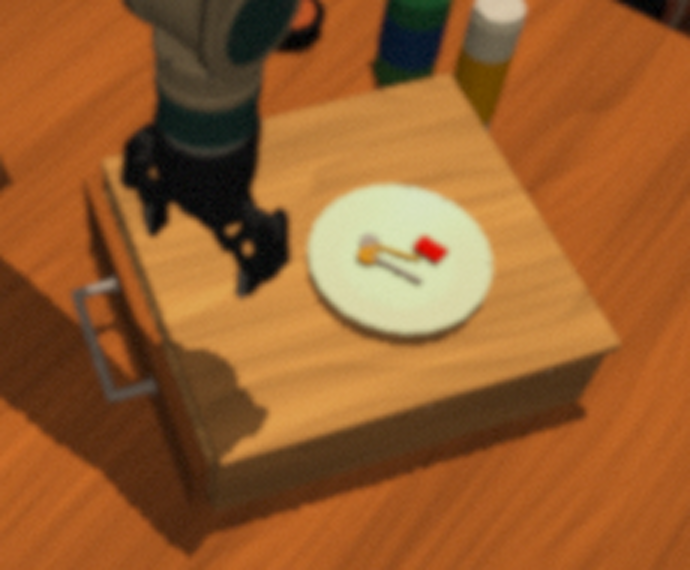

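```bash
cat > b2.py <<'E'
from h import *
d=viewer.read_camera("scene")
P=[atz(d,"scene",220+u/3,110+v/3,.11)[:2] for u,v in [(215,465),(619,345),(452,78),(105,160)]]
P=np.array(P);print(np.round(P,4)); M=np.array([[0,-.172],[.38,-.172],[.38,.172],[0,.172]])
mc=M.mean(0);pc=P.mean(0)
U,S,V=np.linalg.svd((M-mc).T@(P-pc)); R=(U@V).T; 
print("yaw",np.degrees(np.arctan2(R[1,0],R[0,0])),"org",pc-R@mc,"res",np.round(P-((M-mc)@R.T+pc),4).tolist())
E
python3 b2.py
```

```text
[[ 0.7104 -0.0796]
 [ 0.9112  0.2469]
 [ 0.6169  0.4289]
 [ 0.4154  0.1094]]
yaw 57.96282464991592 org [0.56271419 0.01534284] res [[0.0019, -0.0037], [0.0011, 0.0007], [-0.0015, 0.0002], [-0.0015, 0.0028]]
```

Call:
send_rows:
  commands: [40, -42, 10, 0.28, 80, -84, 19, 0.5585, 80, -84, 19, 0.5585, 80, -84, 19, 0.5585, 80, -84, 19, 0.5585, 80, -84, 19, 0.5585, 80, -84, 19, 0.5585, 80, -84, 19, 0.5585]
  hand: 0

```text
t: 6.12
ee_pos: [0.542, -0.0191, 0.1521]
ee_rot: [112.9, 89.9, -9.0]
contact_force: [0.2, 0.8, 0.8]
width: -0.0001
```

```bash
cat > c.py <<'E'
import sys
from h import *
tag=sys.argv[1]; names=sys.argv[3:]
s=status.state(); print({k:np.round(s[k],4).tolist() for k in("t","ee_pos","contact_force","width","joint_positions")}); print(np.round(Rt(s),3))
for c in sys.argv[2].split(","):
    d=viewer.read_camera(c); cv2.imwrite(f"pics/{c}{tag}.png",d["color"][:,:,::-1])
    for n in names: print(c,n,[(np.round(m["point"],4).tolist(),round(m["conf"],2)) for m in viewer.mark_of(c,n)[:2]])
E
python3 c.py 1 wrist,side,scene drawer_handle drawer_front chest
```

```text
{'t': 6.1167, 'ee_pos': [0.542, -0.0191, 0.1521], 'contact_force': [0.2416, 0.7963, 0.7588], 'width': -0.0001, 'joint_positions': [-8.8499, 10.634, -18.1037, 61.1632, -0.0003, 113.065]}
[[ 0.002  0.849 -0.529]
 [-0.    -0.529 -0.849]
 [-1.     0.002 -0.001]]
wrist drawer_handle [([0.5255, -0.0348, 0.0654], 0.62)]
wrist drawer_front [([0.5514, 0.0074, 0.0936], 0.89)]
wrist chest [([0.5613, 0.0149, 0.0015], 0.95)]
side drawer_handle [([0.5291, -0.037, 0.0597], 0.84)]
side drawer_front [([0.5515, 0.0059, 0.0925], 0.9), ([0.5204, 0.503, 0.0054], 0.63)]
side chest [([0.5626, 0.014, 0.0011], 0.8)]
scene drawer_handle [([0.5308, -0.0384, 0.0599], 0.97)]
scene drawer_front [([0.5523, 0.0039, 0.0954], 0.61), ([0.5241, 0.5041, -0.0004], 0.37)]
scene chest [([0.5643, 0.0168, -0.0015], 0.98), ([0.6865, -0.3627, -0.0018], 0.41)]
```

View pics/wrist1.png

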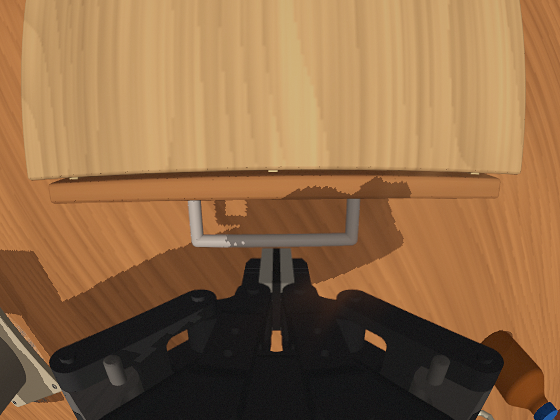

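Call:
send_rows:
  commands: [30, 0, 0, 0, 60, 0, 0, 0, 78, 0, 0, 0, 86, 0, 0, 0, 94, 0, 0, 0, 102, 0, 0, 0, 104, 0, 0, 0, 104, 0, 0, 0]

```text
t: 7.38
ee_pos: [0.5413, -0.0191, 0.0475]
ee_rot: [113.5, 90.0, -8.5]
contact_force: [0.5, 0.5, 0.6]
width: -0.0
```

```bash
python3 c.py 2 wrist,side
```

```text
{'t': 7.3833, 'ee_pos': [0.5413, -0.0191, 0.0475], 'contact_force': [0.5033, 0.4869, 0.5792], 'width': -0.0, 'joint_positions': [-8.8555, 16.999, -24.3704, 48.6131, 0.0001, 113.1441]}
[[ 0.     0.848 -0.53 ]
 [-0.    -0.53  -0.848]
 [-1.     0.    -0.   ]]
```

View pics/wrist2.png

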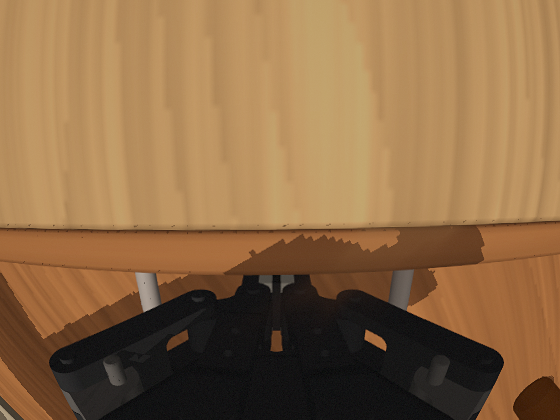

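View pics/side2.png

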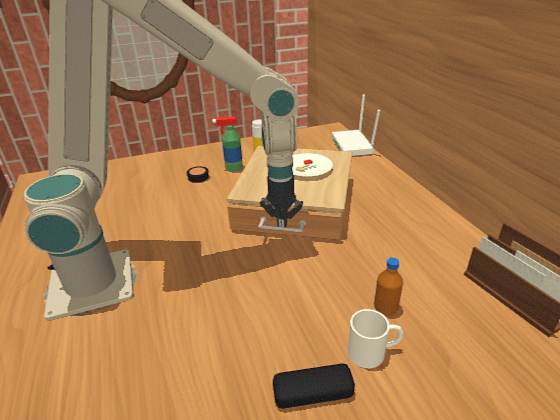

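Call:
send_rows:
  commands: [0, 0, 5, 0, 0, 0, 12, 0, 0, 0, 24, 0, 0, 0, 38, 0, 0, 0, 53, 0, 0, 0, 68, 0, 0, 0, 83, 0, 0, 0, 98, 0, 0, 0, 113, 0, 0, 0, 128, 0, 0, 0, 140, 0, 0, 0, 145, 0]

```text
t: 8.48
ee_pos: [0.463, -0.1437, 0.0477]
ee_rot: [6.8, 89.9, -115.3]
contact_force: [-0.2, -0.4, 0.1]
width: 0.0002
```

Call:
send_rows:
  commands: [0, 0, 5, 0, 0, 0, 10, 0, 0, 0, 14, 0, 0, 0, 17, 0, 0, 0, 17, 0]

```text
t: 8.9
ee_pos: [0.4557, -0.1548, 0.0473]
ee_rot: [-170.4, 89.7, 67.7]
contact_force: [2.7, 5.1, 1.0]
width: -0.0001
```

```bash
python3 c.py 3 side,wrist drawer_handle drawer_front
```

```text
{'t': 8.9, 'ee_pos': [0.4557, -0.1548, 0.0473], 'contact_force': [2.6907, 5.0745, 0.9819], 'width': -0.0001, 'joint_positions': [-26.6394, 11.6352, -31.7192, 46.6671, 0.2835, 95.3078]}
[[ 0.002  0.849 -0.529]
 [ 0.005 -0.529 -0.849]
 [-1.    -0.001 -0.005]]
side drawer_handle [([0.451, -0.1715, 0.06], 0.88)]
side drawer_front [([0.4711, -0.1257, 0.0929], 0.8), ([0.7085, 0.1915, 0.1147], 0.44)]
wrist drawer_handle []
wrist drawer_front [([0.4711, -0.1259, 0.0937], 0.86)]
```

View pics/side3.png

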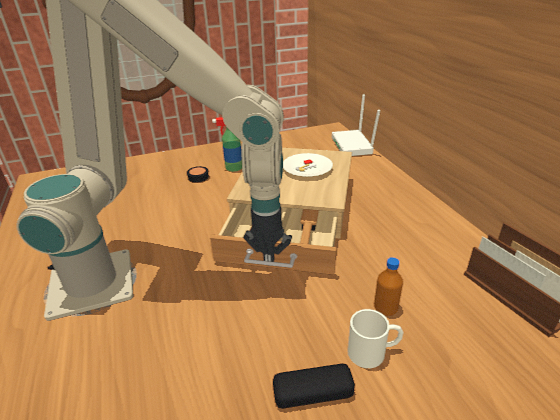

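View pics/wrist3.png

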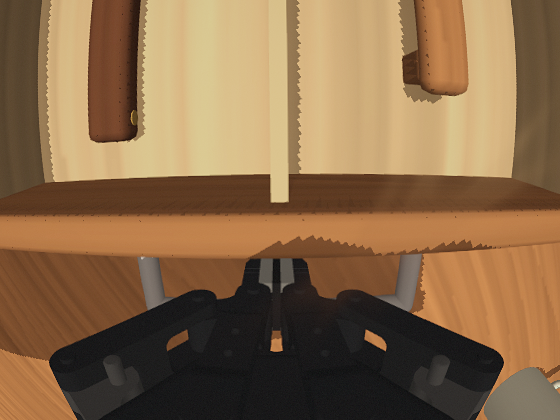

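Call:
send_rows:
  commands: [0, 0, -4, 0, 0, 0, -8, 0, -20, 0, -8, 0, -60, 0, -8, 0, -100, 0, -8, 0, -140, 0, -10, 0, -170, -20, -30, 0, -180, -40, -50, 0, -180, -55, -60, 0, -180, -55, -60, 0, -180, -55, -60, 0]
  hand: 60

```text
t: 10.12
ee_pos: [0.44, -0.0759, 0.2273]
ee_rot: [32.4, 89.9, -89.4]
contact_force: [0.5, -0.1, 0.5]
width: 0.06
```

```bash
python3 c.py 4 wrist,side shoehorn_grip shoehorn_butt shoehorn_center shoehorn_tip drawer_front brush
```

```text
{'t': 10.1167, 'ee_pos': [0.44, -0.0759, 0.2273], 'contact_force': [0.4543, -0.095, 0.5368], 'width': 0.06, 'joint_positions': [-18.0497, -2.3897, -22.7128, 69.653, -0.0711, 103.8446]}
[[ 0.     0.849 -0.528]
 [-0.001 -0.528 -0.849]
 [-1.     0.001  0.001]]
wrist shoehorn_grip [([0.4456, -0.0022, 0.0324], 0.6), ([0.6907, -0.3665, 0.0014], 0.24)]
wrist shoehorn_butt [([0.4164, -0.0574, 0.0291], 0.89)]
wrist shoehorn_center [([0.4924, 0.0685, 0.027], 0.63)]
wrist shoehorn_tip []
wrist drawer_front [([0.4736, -0.1255, 0.0912], 0.76)]
wrist brush [([0.6324, -0.0145, 0.0173], 0.72)]
side shoehorn_grip [([0.451, -0.0022, 0.0307], 0.52)]
side shoehorn_butt [([0.4135, -0.0555, 0.0273], 0.81)]
side shoehorn_center [([0.4959, 0.0732, 0.0307], 0.82), ([0.4491, -0.1698, 0.0616], 0.3)]
side shoehorn_tip []
side drawer_front [([0.4708, -0.1243, 0.0945], 0.78)]
side brush [([0.6337, -0.0103, 0.0242], 0.89)]
```

View pics/wrist4.png

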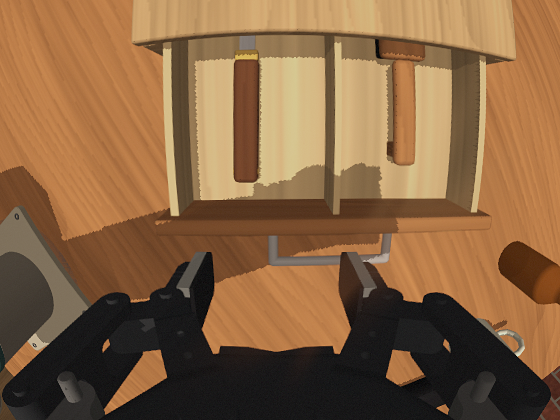

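View pics/side4.png

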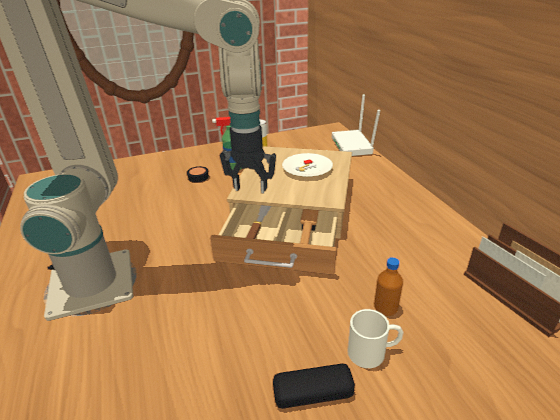

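```bash
cat > e.py <<'E'
from h import *
d=viewer.read_camera("wrist"); s=status.state()
O=np.array([.562,.0155]);a=np.radians(58);X=np.array([np.cos(a),np.sin(a)]);Y=np.array([-X[1],X[0]])
def ch(p): q=np.array(p[:2])-O; return np.round([q@X,q@Y],4)
for u,v,z in [(246,181,.034),(246,62,.034),(233,120,.034),(259,120,.034),(335,212,.08),(280,232,.095)]:
    p=atz(d,"wrist",u,v,z); print(np.round(p,4),ch(p))
t=O+X*(-.080)+Y*.087; print("grip",t, "delta tool", Rt(s).T@(np.r_[t,.0235]-s["ee_pos"])*1000)
m=viewer.cut_out("wrist","shoehorn_center")
if m:
    ys,xs=np.nonzero(m[0]["mask"]); print(m[0]["conf"],xs.min(),xs.max(),ys.min(),ys.max())
    P=np.array([ch(atz(d,"wrist",u,v,.034)) for u,v in zip(xs,ys)]); k=(P[:,0]<-.03); print(P[k].min(0),P[k].max(0),np.polyfit(P[k,0],P[k,1],1))
E
python3 e.py
```

```text
[ 0.4146 -0.0554  0.034 ] [-0.1382  0.0875]
[0.4815 0.0497 0.034 ] [-0.0136  0.0864]
[0.438  0.0057 0.034 ] [-0.074  0.1  ]
[ 0.4604 -0.0088  0.034 ] [-0.0744  0.0732]
[ 0.4775 -0.1189  0.08  ] [-0.1587  0.0004]
[ 0.426  -0.1035  0.095 ] [-0.173   0.0522]
grip [ 0.44582627 -0.00624087] delta tool [203.80675874 -32.52338206 -62.44983199]
0.65 232 257 36 182
[-0.1393  0.0752] [-0.0301  0.1015] [0.00207387 0.08788861]
```

```bash
python3 - <<'E'
from h import *
d=viewer.read_camera("wrist"); s=status.state()
T=d["world_to_cam"]; o=-T[:3,:3].T@T[:3,3]; print(Rt(s).T@(o-s["ee_pos"]))
E
```

```text
[-0.14241663 -0.00103032 -0.06896166]
```

Call:
send_rows:
  commands: [0, -16, -30, 0, 0, -32, -62, 0, 40, -32, -62, 0, 80, -32, -62, 0, 110, -32, -62, 0, 135, -32, -62, 0, 150, -32, -62, 0, 160, -32, -62, 0, 160, -32, -62, 0]
  hand: 50

```text
t: 11.72
ee_pos: [0.4441, -0.0065, 0.0654]
ee_rot: [-66.7, 89.8, 171.3]
contact_force: [0.2, -0.2, -0.9]
width: 0.0501
```

```bash
python3 c.py 5 wrist,side
```

```text
{'t': 11.7167, 'ee_pos': [0.4441, -0.0065, 0.0654], 'contact_force': [0.1767, -0.2303, -0.9441], 'width': 0.0501, 'joint_positions': [-9.1878, 6.8687, -34.8241, 48.5552, -0.0023, 112.8101]}
[[-0.004  0.848 -0.53 ]
 [ 0.001 -0.53  -0.848]
 [-1.    -0.004  0.002]]
```

View pics/wrist5.png

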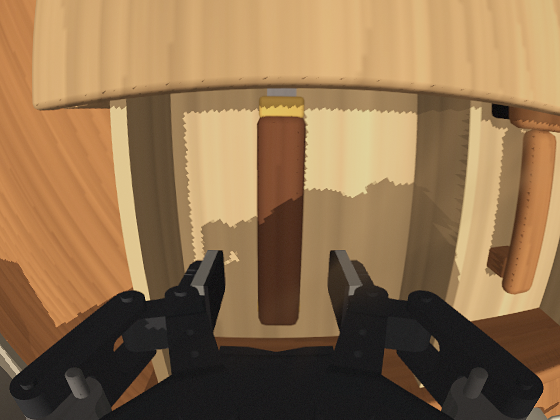

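View pics/side5.png

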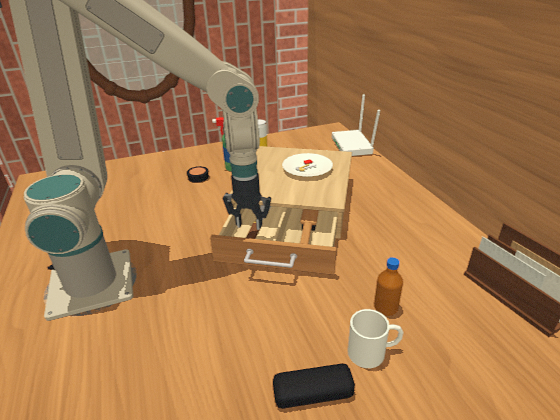

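Call:
send_rows:
  commands: [15, 0, 0, 0, 28, 0, 0, 0, 36, 0, 0, 0, 41, 0, 0, 0, 41, 0, 0, 0, 41, 0, 0, 0]

```text
t: 12.32
ee_pos: [0.4465, -0.0069, 0.0268]
ee_rot: [114.5, 90.0, -7.5]
contact_force: [-0.4, -0.1, -0.2]
width: 0.0499
```

Call:
send_rows:
  commands: [0, 0, 0, 0, 0, 0, 0, 0, 0, 0, 0, 0, 0, 0, 0, 0, 0, 0, 0, 0, 0, 0, 0, 0]
  hand: 15

```text
t: 12.82
ee_pos: [0.447, -0.007, 0.0273]
ee_rot: [113.2, 89.9, -8.8]
contact_force: [-0.9, 0.7, 6.5]
width: 0.0241
```

```bash
python3 c.py 6 wrist
```

```text
{'t': 12.8167, 'ee_pos': [0.447, -0.007, 0.0273], 'contact_force': [-0.9155, 0.7198, 6.4939], 'width': 0.0241, 'joint_positions': [-9.1917, 10.1638, -36.829, 42.9027, 0.0007, 112.8134]}
[[ 0.002  0.848 -0.53 ]
 [-0.    -0.53  -0.848]
 [-1.     0.002 -0.001]]
```

View pics/wrist6.png

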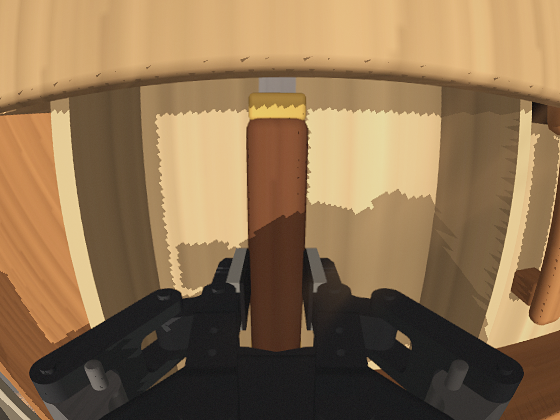

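Call:
send_rows:
  commands: [-5, 0, 0, 0, -10, 0, 0, 0, -18, 0, 0, 0, -26, 0, 0, 0, -34, 0, 0, 0, -40, 0, 0, 0, -40, 0, 0, 0]

```text
t: 13.45
ee_pos: [0.4475, -0.007, 0.0681]
ee_rot: [113.3, 89.8, -8.6]
contact_force: [0.9, 0.1, -1.9]
width: 0.0241
```

```bash
python3 c.py 7 wrist,side shoehorn_butt shoehorn_center shoehorn_grip; python3 - <<'E'
import cv2
im=cv2.imread('pics/side7.png'); cv2.imwrite('pics/side7c.png',cv2.resize(im[130:290,190:390],None,fx=4,fy=4,interpolation=cv2.INTER_CUBIC)[:600])
E
```

```text
{'t': 13.45, 'ee_pos': [0.4475, -0.007, 0.0681], 'contact_force': [0.9205, 0.1021, -1.8861], 'width': 0.0241, 'joint_positions': [-9.1888, 6.6886, -34.6211, 48.4995, 0.0018, 112.8102]}
[[ 0.003  0.848 -0.53 ]
 [-0.001 -0.53  -0.848]
 [-1.     0.003 -0.001]]
wrist shoehorn_butt [([0.4187, -0.0586, 0.0727], 0.67)]
wrist shoehorn_center []
wrist shoehorn_grip [([0.451, -0.0015, 0.0754], 0.97)]
side shoehorn_butt [([0.5729, -0.4651, 0.0012], 0.57), ([0.4159, -0.0605, 0.0673], 0.48)]
side shoehorn_center [([0.4913, 0.0693, 0.0698], 0.66)]
side shoehorn_grip [([0.4485, -0.0021, 0.0633], 0.67)]
```

View pics/side7c.png

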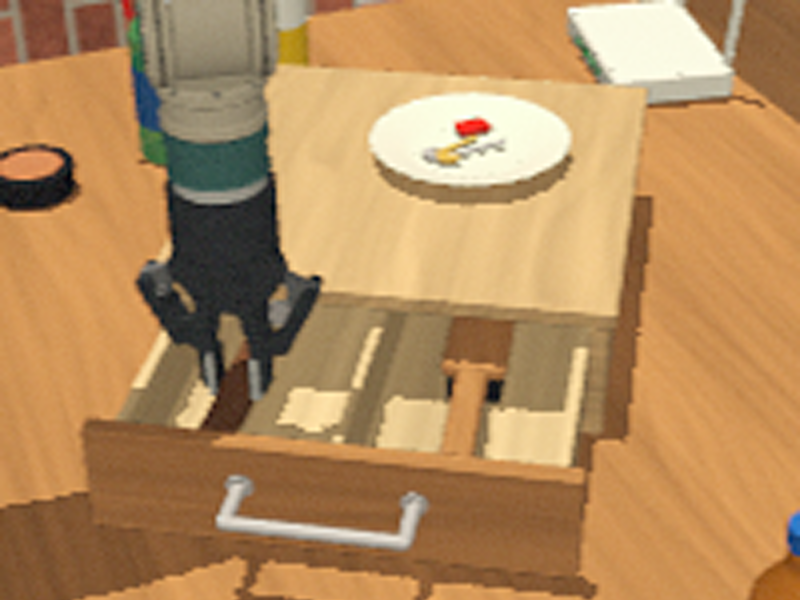

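View pics/wrist7.png

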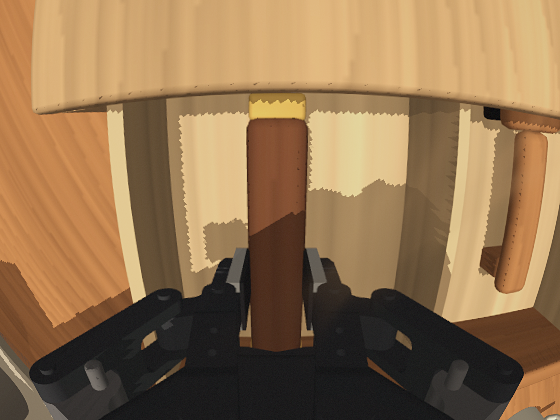

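Call:
send_rows:
  commands: [-8, 0, 0, 0, -16, 0, 0, 0, -20, 0, 0, 0, -23, 0, 0, 0]

```text
t: 14.18
ee_pos: [0.4468, -0.0069, 0.0903]
ee_rot: [113.4, 89.9, -8.6]
contact_force: [2.9, 1.7, -7.7]
width: 0.0243
```

Call:
send_rows:
  commands: [-2, 0, 0, 0, -4, 0, 0, 0]

```text
t: 14.35
ee_pos: [0.4462, -0.0068, 0.0933]
ee_rot: [122.0, 90.0, -0.1]
contact_force: [2.7, 1.0, -7.2]
width: 0.0244
```

Call:
send_rows:
  commands: [-2, 0, 0, 0, -4, 0, 0, 0]

```text
t: 14.52
ee_pos: [0.4455, -0.007, 0.0971]
ee_rot: [-28.3, 89.9, -150.3]
contact_force: [0.1, -2.5, -2.5]
width: 0.024
```

```bash
python3 c.py 8 wrist,side shoehorn_butt shoehorn_center shoehorn_grip; python3 - <<'E'
import cv2
im=cv2.imread('pics/side8.png'); cv2.imwrite('pics/side8c.png',cv2.resize(im[130:290,190:390],None,fx=4,fy=4,interpolation=cv2.INTER_CUBIC)[:600])
E
```

```text
{'t': 14.5167, 'ee_pos': [0.4455, -0.007, 0.0971], 'contact_force': [0.0764, -2.4778, -2.4882], 'width': 0.024, 'joint_positions': [-9.1909, 4.4801, -32.8501, 52.7327, -0.0508, 112.8114]}
[[-0.001  0.848 -0.53 ]
 [-0.001 -0.53  -0.848]
 [-1.    -0.001  0.001]]
wrist shoehorn_butt [([0.5733, -0.4605, 0.001], 0.32)]
wrist shoehorn_center []
wrist shoehorn_grip [([0.446, -0.0023, 0.1023], 0.79), ([0.563, 0.0147, -0.0024], 0.49)]
side shoehorn_butt [([0.4149, -0.0599, 0.1035], 0.52)]
side shoehorn_center [([0.4916, 0.0688, 0.0912], 0.64)]
side shoehorn_grip [([0.4476, -0.0084, 0.0985], 0.54)]
```

View pics/side8c.png

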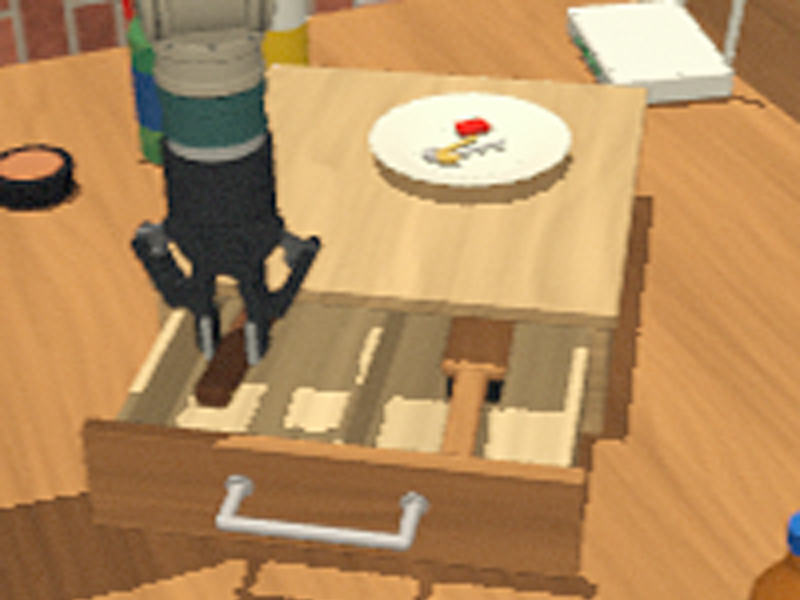

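View pics/wrist8.png

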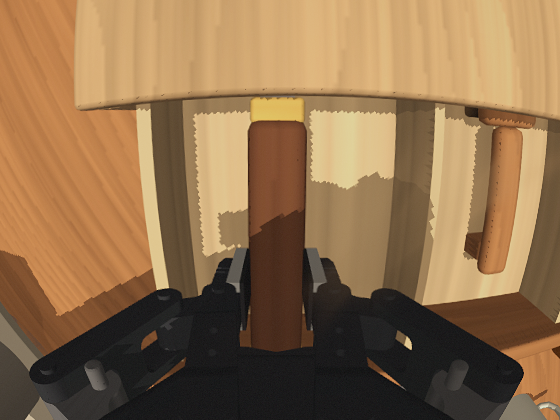

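Call:
send_rows:
  commands: [-2, 0, 0, 0, -4, 0, 0, 0, -6, 0, 0, 0, -8, 0, 0, 0]

```text
t: 15.25
ee_pos: [0.4458, -0.0069, 0.1051]
ee_rot: [-29.6, 90.0, -151.6]
contact_force: [1.6, -0.8, -7.5]
width: 0.0241
```

Call:
send_rows:
  commands: [-2, 0, 0, 0, -4, 0, 0, 0, -6, 0, 0, 0, -8, 0, 0, 0]

```text
t: 15.58
ee_pos: [0.4461, -0.0062, 0.1133]
ee_rot: [-151.0, 89.9, 87.0]
contact_force: [1.1, 2.7, -7.8]
width: 0.0235
```

Call:
send_rows:
  commands: [-2, 0, 0, 0, -4, 0, 0, 0, -4, 0, 0, 0]

```text
t: 15.83
ee_pos: [0.4458, -0.0067, 0.1176]
ee_rot: [-90.1, 90.0, 147.9]
contact_force: [0.1, 1.7, -6.8]
width: 0.0237
```

```bash
python3 c.py 9 wrist,side shoehorn_butt shoehorn_center shoehorn_grip; python3 - <<'E'
import cv2
im=cv2.imread('pics/side9.png'); cv2.imwrite('pics/side9c.png',cv2.resize(im[130:290,190:390],None,fx=4,fy=4,interpolation=cv2.INTER_CUBIC)[:600])
E
```

```text
{'t': 15.8333, 'ee_pos': [0.4458, -0.0067, 0.1176], 'contact_force': [0.0809, 1.67, -6.7908], 'width': 0.0237, 'joint_positions': [-9.1847, 3.0843, -31.475, 55.4698, 0.0123, 112.7929]}
[[-0.     0.848 -0.53 ]
 [ 0.    -0.53  -0.848]
 [-1.    -0.001 -0.   ]]
wrist shoehorn_butt []
wrist shoehorn_center [([0.4919, 0.061, 0.0945], 0.82)]
wrist shoehorn_grip [([0.4425, -0.0043, 0.1213], 0.62)]
side shoehorn_butt [([0.413, -0.0631, 0.1323], 0.74)]
side shoehorn_center [([0.4885, 0.0649, 0.0997], 0.49)]
side shoehorn_grip [([0.4487, -0.006, 0.1166], 0.64)]
```

View pics/side9c.png

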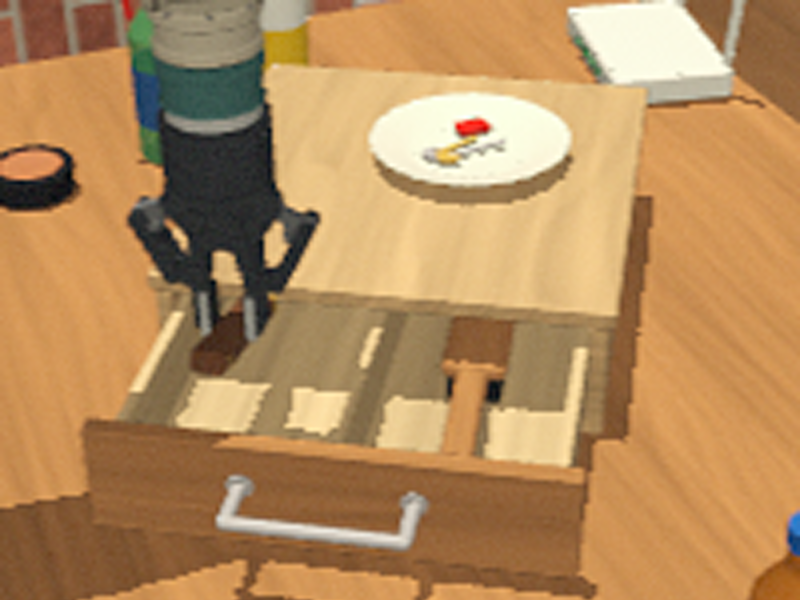

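View pics/wrist9.png

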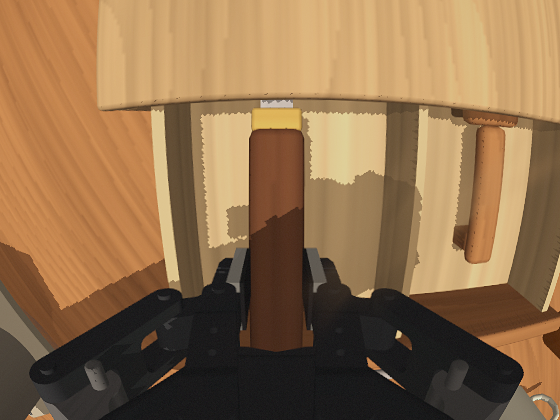

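Call:
send_rows:
  commands: [-2, 0, 0, 0, -4, 0, 0, 0, -6, 0, 0, 0, -8, 0, 0, 0, -9, 0, 0, 0]

```text
t: 16.65
ee_pos: [0.4461, -0.0069, 0.1267]
ee_rot: [86.3, 90.0, -35.7]
contact_force: [1.0, 1.4, -8.0]
width: 0.0241
```

```bash
python3 c.py 10 side,wrist shoehorn_butt shoehorn_center shoehorn_grip
```

```text
{'t': 16.65, 'ee_pos': [0.4461, -0.0069, 0.1267], 'contact_force': [0.9754, 1.3843, -8.0304], 'width': 0.0241, 'joint_positions': [-9.1932, 2.5116, -30.8301, 56.6517, -0.0033, 112.8051]}
[[ 0.     0.848 -0.53 ]
 [-0.    -0.53  -0.848]
 [-1.     0.     0.   ]]
side shoehorn_butt [([0.414, -0.0584, 0.1507], 0.59)]
side shoehorn_center [([0.4882, 0.0624, 0.1028], 0.47)]
side shoehorn_grip [([0.445, -0.009, 0.1264], 0.67)]
wrist shoehorn_butt []
wrist shoehorn_center [([0.4898, 0.061, 0.0987], 0.67)]
wrist shoehorn_grip [([0.4455, -0.0068, 0.1293], 0.96)]
```

Call:
send_rows:
  commands: [2, 0, 0, 0, 3, 0, 2, 0, 1, 0, 8, 0, -1, 0, 16, 0, -4, 0, 26, 0, -7, 0, 36, 0, -10, 0, 46, 0, -12, 0, 55, 0, -14, 0, 60, 0, -14, 0, 60, 0]

```text
t: 17.88
ee_pos: [0.4139, -0.0588, 0.1409]
ee_rot: [94.5, 89.9, -27.6]
contact_force: [0.3, -0.1, -0.9]
width: 0.0237
```

```bash
python3 c.py 11 side,wrist shoehorn_butt shoehorn_center shoehorn_grip shoehorn_tip; python3 - <<'E'
import cv2
im=cv2.imread('pics/side11.png'); cv2.imwrite('pics/side11c.png',cv2.resize(im[130:290,190:390],None,fx=4,fy=4,interpolation=cv2.INTER_CUBIC)[:600])
E
```

```text
{'t': 17.8833, 'ee_pos': [0.4139, -0.0588, 0.1409], 'contact_force': [0.2955, -0.1475, -0.8596], 'width': 0.0237, 'joint_positions': [-16.9549, -1.346, -32.8068, 58.4865, -0.0099, 105.156]}
[[ 0.001  0.847 -0.532]
 [-0.    -0.532 -0.847]
 [-1.     0.001 -0.   ]]
side shoehorn_butt [([0.6885, -0.3625, 0.0028], 0.69), ([0.3819, -0.1151, 0.1626], 0.58)]
side shoehorn_center [([0.454, 0.0117, 0.1182], 0.45)]
side shoehorn_grip [([0.4148, -0.0605, 0.1405], 0.59), ([0.431, -0.5132, -0.0025], 0.29)]
side shoehorn_tip [([0.5679, 0.0305, 0.0234], 0.26)]
wrist shoehorn_butt []
wrist shoehorn_center [([0.4569, 0.0105, 0.1128], 0.93), ([0.5669, 0.0265, 0.0172], 0.19)]
wrist shoehorn_grip [([0.4132, -0.0572, 0.1472], 0.96)]
wrist shoehorn_tip [([0.4107, -0.0563, 0.1433], 0.45)]
```

View pics/side11c.png

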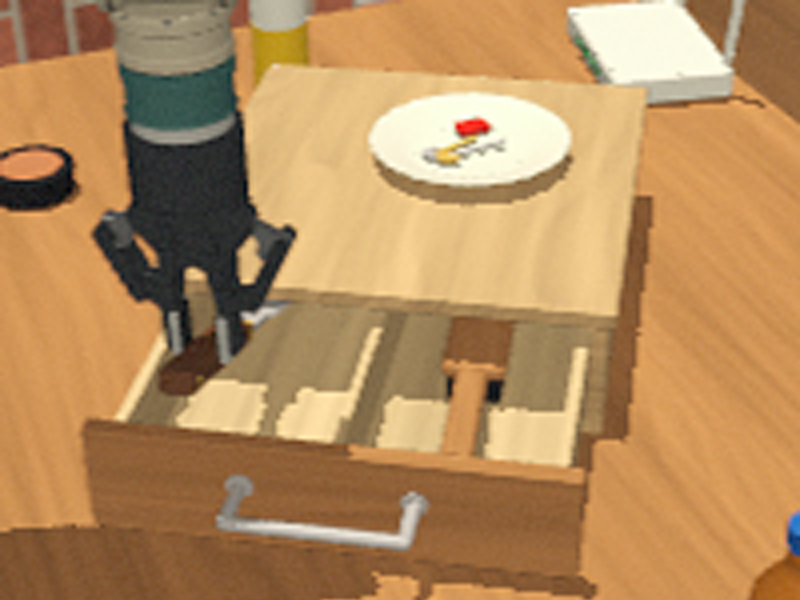

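View pics/wrist11.png

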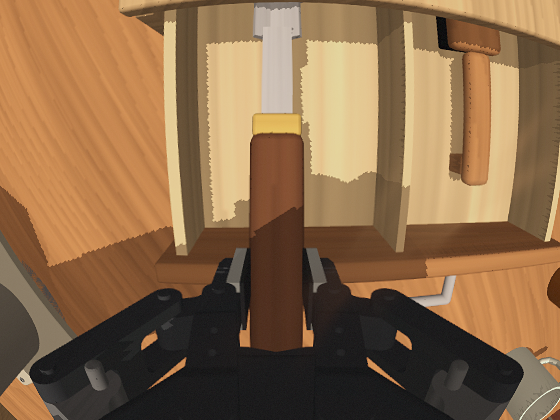

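Call:
send_rows:
  commands: [-2, 0, 8, 0, -5, 0, 18, 0, -8, 0, 30, 0, -12, 0, 43, 0, -15, 0, 56, 0, -19, 0, 70, 0, -23, 0, 84, 0, -27, 0, 98, 0, -30, 0, 110, 0, -33, 0, 120, 0, -33, 0, 120, 0]

```text
t: 19.3
ee_pos: [0.35, -0.1615, 0.1742]
ee_rot: [55.8, 89.9, -66.4]
contact_force: [0.6, 0.4, -1.1]
width: 0.0237
```

```bash
python3 c.py 12 side,wrist shoehorn_butt shoehorn_center shoehorn_grip shoehorn_tip; python3 - <<'E'
import cv2
im=cv2.imread('pics/side12.png'); cv2.imwrite('pics/side12c.png',cv2.resize(im[130:290,190:390],None,fx=4,fy=4,interpolation=cv2.INTER_CUBIC)[:600])
E
```

```text
{'t': 19.3, 'ee_pos': [0.35, -0.1615, 0.1742], 'contact_force': [0.5846, 0.4319, -1.0776], 'width': 0.0237, 'joint_positions': [-34.3513, -6.8551, -33.4293, 63.3228, -0.0644, 87.8137]}
[[ 0.001  0.847 -0.532]
 [-0.002 -0.532 -0.847]
 [-1.     0.002  0.001]]
side shoehorn_butt [([0.319, -0.2134, 0.195], 0.91)]
side shoehorn_center [([0.3899, -0.0927, 0.1505], 0.67)]
side shoehorn_grip []
side shoehorn_tip [([0.4643, 0.0261, 0.0974], 0.8)]
wrist shoehorn_butt []
wrist shoehorn_center [([0.3958, -0.0907, 0.1475], 0.86)]
wrist shoehorn_grip [([0.35, -0.1592, 0.1777], 0.77)]
wrist shoehorn_tip []
```

View pics/side12c.png

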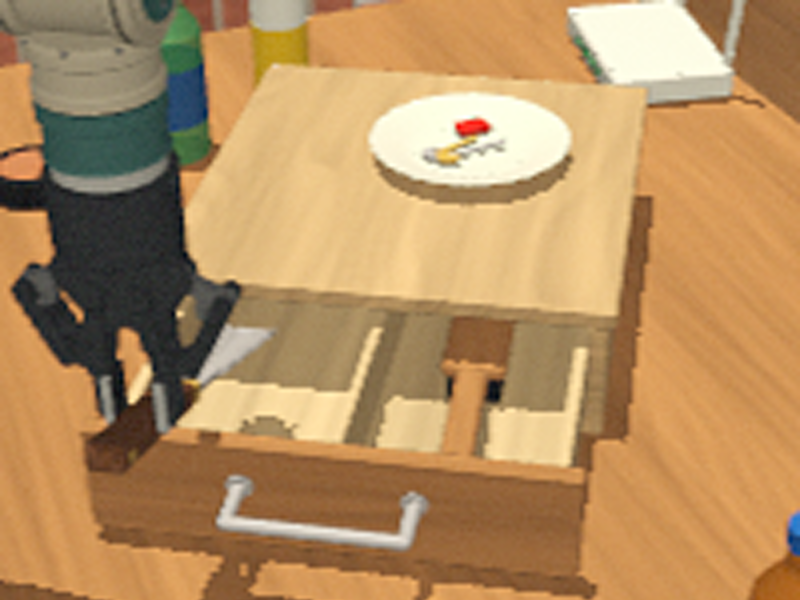

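View pics/wrist12.png

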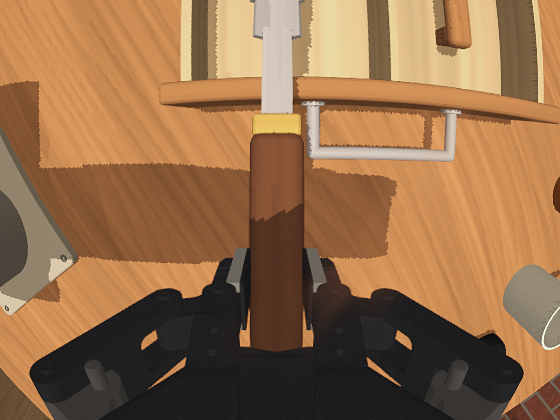

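Call:
send_rows:
  commands: [-8, 0, 0, 0, -18, 0, 0, 0, -30, 0, 0, 0, -42, 0, 0, 0, -54, 0, 0, 0, -66, 0, 0, 0, -78, 0, 0, 0, -90, 0, 0, 0, -100, 0, 0, 0, -106, 0, 0, 0, -110, 0, 0, 0, -110, 0, 0, 0]

```text
t: 20.8
ee_pos: [0.3511, -0.1598, 0.2844]
ee_rot: [88.7, 89.9, -33.3]
contact_force: [0.4, 0.8, -2.0]
width: 0.0242
```

Call:
send_rows:
  commands: [0, 0, 0, 0, 0, 0, 0, 0, 0, 0, 0, 0, 0, 0, 0, 0]

```text
t: 21.13
ee_pos: [0.3503, -0.1592, 0.2827]
ee_rot: [-92.1, 89.9, 145.9]
contact_force: [0.1, 0.1, -1.6]
width: 0.0242
```

```bash
python3 c.py 13 side,scene,wrist shoehorn_butt shoehorn_center shoehorn_grip shoehorn_tip brush
```

```text
{'t': 21.1333, 'ee_pos': [0.3503, -0.1592, 0.2827], 'contact_force': [0.0671, 0.0775, -1.5739], 'width': 0.0242, 'joint_positions': [-34.0962, -10.6838, -23.2196, 77.5386, -0.0, 87.9038]}
[[-0.001  0.848 -0.53 ]
 [ 0.001 -0.53  -0.848]
 [-1.    -0.001 -0.   ]]
side shoehorn_butt [([0.318, -0.2121, 0.3009], 0.76), ([0.5658, 0.0286, 0.0214], 0.54)]
side shoehorn_center [([0.3906, -0.0888, 0.2567], 0.78)]
side shoehorn_grip [([0.4302, -0.5123, -0.0064], 0.66), ([0.3527, -0.1632, 0.2838], 0.57)]
side shoehorn_tip [([0.4674, 0.0268, 0.2044], 0.59)]
side brush [([0.6352, -0.01, 0.0244], 0.67)]
scene shoehorn_butt [([0.3204, -0.2059, 0.3007], 0.57)]
scene shoehorn_center [([0.392, -0.0919, 0.2587], 0.7)]
scene shoehorn_grip [([0.3532, -0.1607, 0.2842], 0.93), ([0.6906, -0.3636, 0.0002], 0.6)]
scene shoehorn_tip [([0.4698, 0.0267, 0.2071], 0.86), ([0.689, -0.3644, 0.0006], 0.18)]
scene brush [([0.6259, -0.0136, 0.02], 0.63), ([0.4293, -0.5051, -0.003], 0.63)]
wrist shoehorn_butt []
wrist shoehorn_center [([0.3955, -0.0907, 0.2584], 0.62)]
wrist shoehorn_grip [([0.3494, -0.1594, 0.2859], 0.57), ([0.3943, -0.092, 0.2592], 0.37)]
wrist shoehorn_tip []
wrist brush []
```

View pics/side13.png

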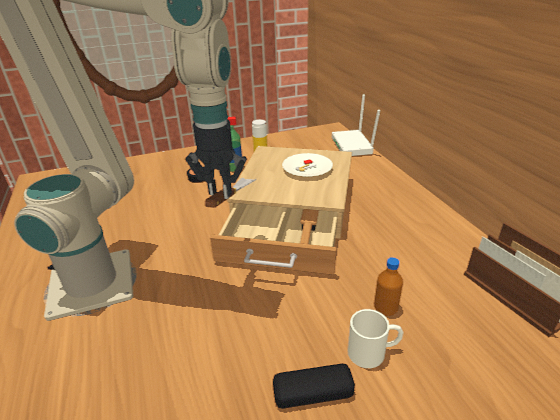

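View pics/scene13.png

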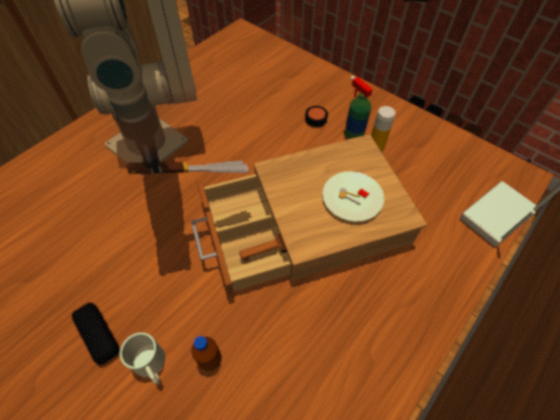

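Shoehorn held free: tip at about z 0.205, butt at about 0.30. Brush in the drawer at scene pixel (262,250), and the bystanders are unmoved.

```bash
python3 -c "
from workcell import r,status
print(r.hand_in()); s=status.state(); print(s['t'],s['width'],s['contact_force'])"
```

```text
the job is handed in; nothing more can be done
None
the job is handed in; nothing more can be done
```

The shoehorn is out of the drawer and held still in the gripper, well above the chest, and the job is handed in at about t = 21.6 s (limit 54 s). Handing in gave no verdict.

- **Drawer:** I hooked the closed fingers behind the bar handle and pulled until it stopped. The stop showed as about 6 N on the wrist, and the drawer front sat within 3 mm of where 160 mm of opening puts it.
- **Tipping:** The arm cannot pitch the gripper. I gripped the handle about 6 mm nearer its end than the given grip point and lifted it. The blade then bore lightly on the underside of the chest's top (wrist force at most about 8 N) and the shoehorn turned in the pads to a slant of about 18–19°. At that point the handle end was at about z = 0.150, and the tip at about 0.05 while still roughly 0.14 m under the top. The tip figure is worked out from the slant, because the tip was hidden from the cameras.
- **Drawing out:** I pulled it out along the slant with about 1 N on the wrist, which is just the shoehorn's weight, until the tip was about 4 cm in front of the chest. Then I lifted it straight up.

**Last checks:**
- The handle end was at z ≈ 0.30 and the tip at z ≈ 0.205, against the required 0.155. The side and scene cameras agreed to within 3 mm.
- The jaws were stopped on the handle at 24 mm, and the wrist force was only the shoehorn's weight.
- The brush is lying on the drawer floor, and by eye the things standing around are where they were.
- Some low-confidence network detections were clearly wrong, such as the shoehorn reported at the mug or cologne. I left them out.

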